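# Hold a steam station's filler cap at its vent mark

### The arm

A 6-joint arm with a two-finger parallel gripper is mounted at the origin on the work surface. World frame = base frame: x ahead of the robot, y to its left, z up, the work surface at z = 0. Lengths are in m, angles in degrees, forces in N, time in s.
With the tool pointing down it reaches from about 0.3 to 0.75 m from the base axis. Payload 8.5 kg.
Tool frame: the origin (TCP) lies between the finger pads; the fingertips stand 17 mm ahead of it and the grasp point (between the pads) lies 2 mm behind it; z points along the fingers, y is the direction in which the jaws open and shut (so a half turn about z gives the same grasp; the last joint's range is limited). The gripper opens to 85 mm and grips with 20 to 120 N. Pads are 22 mm wide; open, the fingers measure 114 mm over their backs; the gripper's body (76 mm by 85 mm) begins 54 mm behind the grasp point. The pads swing forward as they close: fully open they stand 13 mm farther back than shut.
Start: joints at [51.148, 21.807, 74.336, -0, 83.858, -12.336], TCP at [0.246, 0.492, 0.248] pointing down, gripper open.
Joint ranges: [-178.18, 178.18], [-50.72, 133.34], [12.68, 142.11], [-81.47, 261.47], [9.98, 163.14], [-165.26, 165.26]. Speed limits (degrees/s): [136.94, 136.94, 180, 180, 180, 180].

### API

Orientations are given as a 3x3 rotation matrix whose columns are the frame's x, y, z axes.
In Python, from rig import readout, eyes, env gives the robot as it stands.
- The arm moves only by the tool arm_command, never from a script. Its argument "rows" is text: rows parted by semicolons, each of 7 numbers parted by spaces: the closure, from 0 (fully open) to 1 (shut), then the shift along the tool's x, y, z in mm, then the turn, a rotation vector about the tool's x, y, z in degrees. In form: grip dx dy dz rx ry rz; .... A call has 1 to 5 rows; each row shifts and turns the commanded pose from where the row before left it, along the tool's axes as they then stand; what a row does not reach is not made up. A row lasts 1/12 s, in which the tool goes at most 41.7 mm and 7.16 degrees, less where a joint would pass 70% of its speed; a pose out of reach is approached as far as the arm can. A call with a gripper value outside its range is refused whole. The fingers move at their own pace and stop on an object; "squeeze" is the grip in N (left out, the last holds). Time passes only in rows, so rows that do not move let the fingers close. It gives the time, the measured TCP pose, the force and the opening at its end, in the units of the state.
- readout.observe(): the state, without advancing time (a new reading comes with each control period).
- eyes.get_image(name): name is "scene" or "side" or "wrist"; returns the picture (420x560x3 uint8, red, green, blue); there is no depth.
- eyes.camera_model(name): a dict with "mtx" (3x3 intrinsics, pixels), "k1" (the pictures are not rectified: a ray, as slopes to the right and down, at radius r is drawn at 1 + k1 r^2 times it, then the intrinsics apply), "view" (4x4, takes a point from world to camera coordinates). Camera axes: x right, y up, looking along -z (the intrinsics and any distortion apply to the point x, -y, -z); pixel columns grow to the right and rows downward; lengths in m; the calibration is good to about 2 mm. A picture is of the moment at which its call begins: read the wrist's pose just before it. camera_model takes no time and is no camera call; for the wrist camera it gives the pose at the moment of the call.
- env.close_job(): hands the job in, once; it reports no verdict.
The state is a dict: "time_s": time; "q": joint angles; "qvel": joint speeds; "joint_efforts": joint torques, N m; "position": TCP position; "tool_rot": TCP orientation; "ft_force": force on the tool from outside, world axes, zero at the start; "wrist_torque": the same for the moment, N m; "grip_width": finger opening in m.
Only numpy, scipy, OpenCV 4.12 (cv2) and the standard library are available. Lean on these libraries where they do the work, as an engineer would, in place of code of your own. Each camera call takes 0.05 s, during which the arm holds its last target. There are 200 camera calls.

### The job

Slide the blue-handled filler cap out of its parking dock (it only comes out through the open end), drop it into the steam station's bayonet neck with its lugs through the notches, and turn it clockwise, halfway to the lock, until its handle lines up with the yellow vent marks. A spring turns the cap back, so finish while still gripping the handle and holding the cap there, fully seated and still; never turn it so far that it clicks locked at the red marks, and leave the iron, the spray bottle and the fern alone.

Things in the scene. Friction and masses are not known exactly. Their poses are not given: they have to be found in the camera images.
- cap: Loose filler cap, about 100 g, 70 mm high, standing in the dock. Origin: centre of the plug's underside, z up. Plug 34 mm in diameter, tapered at the tip; two opposite lugs along its x and -x reach 26 mm from the axis, 8 mm wide, z = 5 to 12 mm; black flange 64 mm in diameter, z = 20 to 26 mm. Alike after half a turn.
- handle (a point): Middle of the cap's upright blue bar handle, 48 mm above the cap's origin on its axis. The bar is 50 mm long (cap x, in line with the lugs), 14 mm thick (cap y), from z = 26 to 70 mm of the cap; a white line runs along its top.
- dock: White fixed dock, 84 x 84 x 37 mm, open to its own -x. Origin: centre of its underside. The cap stands at its middle on a 4 mm floor plate. Walls 70 mm apart inside. Orange side lips at 33 to 37 mm height overhang the flange (3 mm gap), leaving a 52 mm slot for the handle: the cap only slides out level along -x, clear after 80 mm.
- station: White fixed steam station, 270 x 210 mm (its x, y), 94 mm high, up to 103 mm at the iron rest on its +x half; a grey round neck of 95 mm diameter stands on top. Origin: centre of its underside, z up. The neck's axis is at x = -50 mm.
- neck (a point): Centre of the neck's mouth in its top face, 125 mm above the worktop; z up, x along the two notches (white marks). Hole 39 mm in diameter; notches 13 mm wide reach 29 mm from the axis through the 6 mm rim. Cap fully seated: flange on the top face, cap origin 20 mm below this point, lugs free to turn under the rim.
- vent (a point): Same point as neck, but x points along the yellow vent marks, 45 degrees clockwise (seen from above) of the notches. The handle (cap x, either way round) must lie along it. Lock (red marks) at 90 degrees: a sprung pin resists from about 56 degrees and snaps in behind a lug near 90.
- driver (a joint): Turn (rad) of the sprung ring inside the neck: 0 at rest, growing clockwise. After about 0.1 rad of free play the cap's lugs push it, so it reads about 0.1 less than the cap's turn from the notches. It pushes back with 0.015 N m at rest, 0.06 N m at the vent mark, and turns a released cap back.
- iron: Blue and white flat iron lying on its sole, about 270 x 115 x 125 mm, 1.1 kg, origin under its middle. Leave alone.
- spray: Clear spray bottle, 72 mm in diameter, 180 mm high, origin at the centre of its underside. Leave alone.
- fern: Fern in a white pot, 92 mm in diameter and 85 mm high (leaves to about 190 mm), origin at the centre of its underside. Leave alone.
Mind the look-alikes: they are no part of the job. Several things look just like the cap: the one meant starts nearest to the robot's base.

How it is judged:
By the outcome, as a careful person would: the job done as asked, in the order asked, and still so for the second after the job is handed in, while the arm keeps its last pose, push and grip.
It also fails if it takes over 54 s, if anything falls off the work surface, if the arm or the gripper's body presses on something with over 40 N, if the wrist force passes 120 N, or if a joint passes its speed limit or range.

## Working session

There is one attempt and no reset: what is moved stays moved. The work goes in short steps, Python scripts to look and compute and a tool call to move; the robot and the scene stay as the last step left them, time stands still between calls to the robot, and variables do not carry over. Pictures are saved under pics/ and viewed, about 8 in all and at most 12, crops included, and the job is handed in when it is done.

Besides the shell and the picture viewer there is one more tool, called after "Call:" as a command line: name --argument value ..., lists and objects as JSON in quotes. arm_command: Moves the arm, as the interface text tells. Its arguments: {"type":"object","properties":{"rows":{"type":"string"},"squeeze":{"type":"number"}},"required":["rows"]}

```bash
mkdir -p pics; ls
cat > h.py <<'E'
import numpy as np, cv2
from rig import readout, eyes, env
def snap(n,f):
    m=eyes.camera_model(n); im=eyes.get_image(n)
    cv2.imwrite(f'pics/{f}.png',im[:,:,::-1]); return im,m
def ray(m,u,v):
    K=np.array(m['mtx']);x=(u-K[0,2])/K[0,0];y=(v-K[1,2])/K[1,1]
    a,b=x,y
    for _ in range(20):
        s=1+m['k1']*(a*a+b*b);a,b=x/s,y/s
    V=np.array(m['view']);R=V[:3,:3]
    return -R.T@V[:3,3],R.T@np.array([a,-b,-1])
def atz(m,u,v,z):
    c,d=ray(m,u,v);return c+d*(z-c[2])/d[2]
def proj(m,p):
    V=np.array(m['view']);q=V[:3,:3]@np.array(p)+V[:3,3];a,b=q[0]/-q[2],-q[1]/-q[2]
    s=1+m['k1']*(a*a+b*b);K=np.array(m['mtx']);return np.array([K[0,0]*a*s+K[0,2],K[1,1]*b*s+K[1,2]])
E
python3 - <<'E'
from h import *
a,_=snap('scene','scene0');b,_=snap('side','side0');c,_=snap('wrist','wrist0')
import pickle
for n in('scene','side','wrist'):
    m=eyes.camera_model(n);pickle.dump(m,open(n+'0.pkl','wb'));print(n,ray(m,280,210))
E
```

```text
pics
scene (array([1.34755369, 0.50258747, 1.01524371]), array([-0.55572371, -0.38741333, -0.73571427]))
side (array([ 0.36131849, -0.98029467,  0.82800458]), array([ 0.2014654 ,  0.79991391, -0.56565371]))
wrist (array([0.18157893, 0.52411949, 0.37296297]), array([ 0.23537711, -0.13027305, -0.96324627]))
```

View pics/scene0.png

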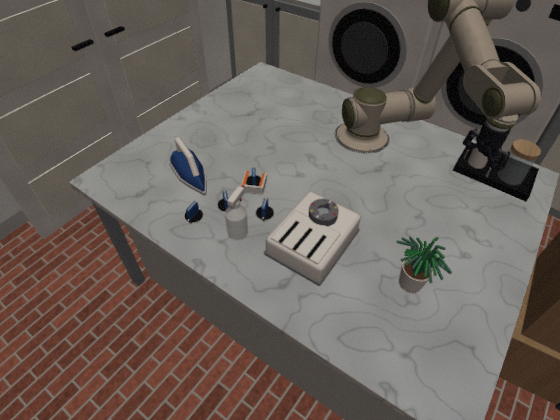

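View pics/side0.png

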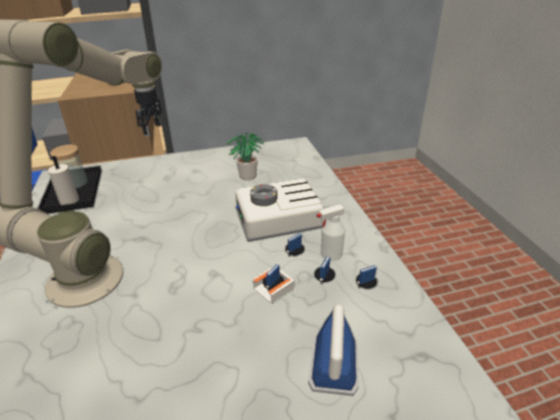

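The scene view shows the dock with its cap at about (254,180), the neck at (323,210), and the look-alikes at (194,212), (226,200) and (265,209). The side view shows the dock at (273,282) and the neck at (264,194). I'll enlarge these.

Run:
```python
from h import *
import pickle
a=cv2.imread('pics/scene0.png');b=cv2.imread('pics/side0.png')
f=lambda i,x,y,w,h,s:cv2.resize(i[y:y+h,x:x+w],None,fx=s,fy=s,interpolation=cv2.INTER_CUBIC)
t=[f(a,230,160,50,38,8),f(a,295,190,50,38,8),f(b,248,260,50,38,8),f(b,239,177,50,38,8)]
cv2.imwrite('pics/crop0.png',np.vstack([np.hstack(t[:2]),np.hstack(t[2:])])[:600,:800])
ms=pickle.load(open('scene0.pkl','rb'));md=pickle.load(open('side0.pkl','rb'))
print(atz(ms,254,180,.037),atz(md,273,282,.037),atz(ms,323,210,.125),atz(md,264,194,.125))
```

```text
[ 0.54166134 -0.18147808  0.037     ] [ 0.53402114 -0.19985251  0.037     ] [0.59361991 0.14460643 0.125     ] [0.58444406 0.11930851 0.125     ]
```

View pics/crop0.png

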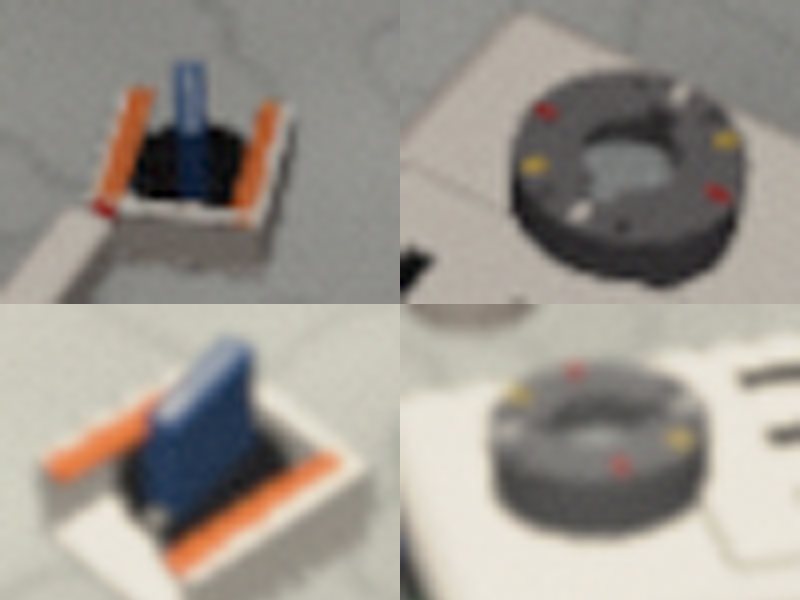

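The crop shows the dock open towards the robot, with the handle along the slot. It also shows the neck's white, yellow and red mark pairs. I'll fit positions from both views.

Run:
```python
from h import *
import pickle
ms=pickle.load(open('scene0.pkl','rb'));md=pickle.load(open('side0.pkl','rb'))
def g(m,ox,oy,cx,cy,X,Y,z):return atz(m,ox+(X-cx+.5)/8-.5,oy+(Y-cy+.5)/8-.5,z)[:2]*1000
for n,m,P in(('scene',ms,dict(w=[(680,93),(580,212)],y=[(727,140),(535,166)],r=[(545,111),(717,193)])),('side',md,dict(w=[(685,405),(507,432)],y=[(520,394),(680,438)],r=[(575,372),(622,466)]))):
  for k,(p,q) in P.items():
    A=[g(m,295 if n=='scene' else 239,190 if n=='scene' else 177,400,0 if n=='scene' else 304,*t,.125) for t in(p,q)]
    d=A[0]-A[1];print(n,k,(A[0]+A[1])/2,np.hypot(*d),np.degrees(np.arctan2(d[1],d[0])))
# dock: lips corners z=.037, handle top z=.074
S=lambda X,Y,z:g(ms,230,160,0,0,X,Y,z)
D=lambda X,Y,z:g(md,248,260,0,304,X,Y,z)
def ang(a,b):d=a-b;return np.hypot(*d).round(1),np.degrees(np.arctan2(d[1],d[0])).round(1)
print('scene lips',ang(S(110,200,.037),S(142,90,.037)),ang(S(245,212,.037),S(272,105,.037)),
 'lipcentre',(S(110,200,.037)+S(142,90,.037)+S(245,212,.037)+S(272,105,.037))/4)
print('scene top',S(190,65,.074),S(192,118,.074))
L=[(50,468),(158,400),(175,560),(335,460)]
print('side lips',[D(*l,.037).round(0) for l in L],ang(D(335,460,.037),D(175,560,.037)))
print('side top',D(160,412,.074),D(238,345,.074),ang(D(238,345,.074),D(160,412,.074)))
print(readout.observe()['tool_rot'])
```

```text
scene w [587.14063695 142.27955311] 79.74261091155714 -178.91826916635176
scene y [587.7275623  142.89661354] 79.82867874655217 136.60633458787888
scene r [587.41451865 142.02173397] 79.21378064572443 -88.15440448070495
side w [586.02513781 139.45838442] 76.74507269197045 0.3190167249700123
side y [587.52622005 141.24479957] 77.8520448202442 137.0713883864924
side r [586.6842802 139.6894271] 78.87337589518081 91.7695227899623
scene lips (np.float64(77.9), np.float64(28.0)) (np.float64(75.2), np.float64(27.7)) lipcentre [ 535.58613395 -188.17743833]
scene top [ 520.44503653 -199.76010478] [ 548.94784458 -175.9937248 ]
side lips [array([ 484., -178.]), array([ 528., -154.]), array([ 516., -233.]), array([ 581., -201.])] (np.float64(72.6), np.float64(25.7))
side top [ 519.90105784 -199.03700111] [ 553.92827836 -173.55398048] (np.float64(42.5), np.float64(36.8))
[[-8.94823524e-01  4.46419573e-01 -6.52906701e-04]
 [ 4.46420013e-01  8.94823089e-01 -9.00541091e-04]
 [ 1.82216822e-04 -1.09729597e-03 -9.99999381e-01]]
```

Call:
arm_command --rows "0 -31.2 -26.6 2.5 0 0 0;0 -31.2 -26.6 2.5 0 0 0;0 -31.2 -26.6 2.5 0 0 0;0 -31.2 -26.6 2.5 0 0 0;0 -31.2 -26.6 2.5 0 0 0"

```text
time_s: 0.57
position: [0.3258, 0.3017, 0.2356]
tool_rot: [[-0.895, 0.446, -0.0], [0.446, 0.895, -0.0], [0.0, -0.0, -1.0]]
ft_force: [1.3, 0.3, 0.2]
grip_width: 0.0856
```

Call:
arm_command --rows "0 -31.2 -26.6 2.5 0 0 0;0 -31.2 -26.6 2.5 0 0 0;0 -31.2 -26.6 2.5 0 0 0;0 -31.2 -26.6 2.5 0 0 0;0 -31.2 -26.6 2.5 0 0 0"

```text
time_s: 0.98
position: [0.4062, 0.1129, 0.2233]
tool_rot: [[-0.895, 0.446, 0.0], [0.446, 0.895, 0.0], [-0.0, 0.0, -1.0]]
ft_force: [1.6, 0.7, -0.6]
grip_width: 0.0855
```

Call:
arm_command --rows "0 -31.2 -26.6 2.5 0 0 0;0 -31.2 -26.6 2.5 0 0 0;0 -31.2 -26.6 2.5 0 0 0;0 -31.2 -26.6 2.5 0 0 0;0 -31.2 -26.6 2.5 0 0 0"

```text
time_s: 1.4
position: [0.4864, -0.076, 0.2106]
tool_rot: [[-0.895, 0.447, -0.0], [0.447, 0.895, 0.0], [0.0, 0.0, -1.0]]
ft_force: [1.7, 0.6, -0.3]
grip_width: 0.0854
```

Call:
arm_command --rows "0 -31.2 -26.6 2.5 0 0 0;0 -31.2 -26.6 2.5 0 0 0;0 -31.2 -26.6 2.5 0 0 0;0 0 0 0 0 0 -6.8;0 0 0 0 0 0 -6.8"

```text
time_s: 1.82
position: [0.5345, -0.1892, 0.2022]
tool_rot: [[-0.975, 0.221, -0.001], [0.221, 0.975, 0.001], [0.001, 0.0, -1.0]]
ft_force: [-0.6, 1.3, 0.0]
grip_width: 0.0853
```

Call:
arm_command --rows "0 0 0 0 0 0 -6.8;0 0 0 0 0 0 -6.8;0 0 0 0 0 0 -6.8;0 0 0 0 0 0 -6.8;0 0 0 0 0 0 -6.8"

```text
time_s: 2.23
position: [0.5342, -0.187, 0.203]
tool_rot: [[-0.931, -0.365, -0.001], [-0.365, 0.931, 0.0], [0.0, 0.001, -1.0]]
ft_force: [-0.3, -0.4, -0.0]
grip_width: 0.0855
```

Call:
arm_command --rows "0 0 0 0 0 0 -6.8;0 0 0 0 0 0 0;0 0 0 0 0 0 0"

```text
time_s: 2.48
position: [0.5342, -0.187, 0.2031]
tool_rot: [[-0.886, -0.465, -0.0], [-0.465, 0.886, 0.0], [0.0, 0.0, -1.0]]
ft_force: [0.6, -0.8, 0.0]
grip_width: 0.0855
```

Run:
```python
from h import *
import pickle
o=readout.observe();print(o['time_s'],o['position'],o['tool_rot'],o['q'],o['grip_width'],o['ft_force'])
im,m=snap('wrist','wrist1');pickle.dump(m,open('wrist1.pkl','wb'))
print(proj(m,[.536,-.187,.037]))
```

```text
2.4833 [ 0.53422715 -0.18698858  0.20313388] [[-8.85546435e-01 -4.64550695e-01 -4.04639470e-04]
 [-4.64550802e-01  8.85546442e-01  2.26066197e-04]
 [ 2.53307834e-04  3.88167705e-04 -9.99999893e-01]] [-3.12719321e+01  2.54562486e+01  7.61413986e+01 -9.84103294e-04
  7.84288923e+01 -1.48952887e+02] 0.08552783367886578 [ 0.56507603 -0.75793138  0.03661612]
[281.87115239 201.08766039]
```

View pics/wrist1.png

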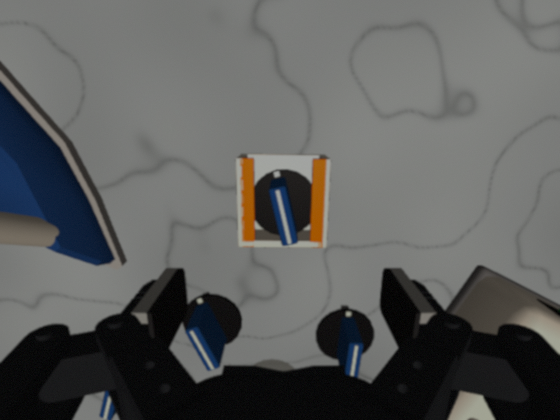

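The wrist view shows the dock at (283,200) with its open end up, towards the robot. The blue handle, its white line from about (278,183) to (290,243), is turned slightly from the dock axis. The iron is at left and look-alikes are below, so I'll enlarge the dock.

Run:
```python
import cv2
i=cv2.imread('pics/wrist1.png')[145:255,230:340];cv2.imwrite('pics/crop1.png',cv2.resize(i,None,fx=5,fy=5,interpolation=cv2.INTER_CUBIC))
```

```text
(no output)
```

View pics/crop1.png

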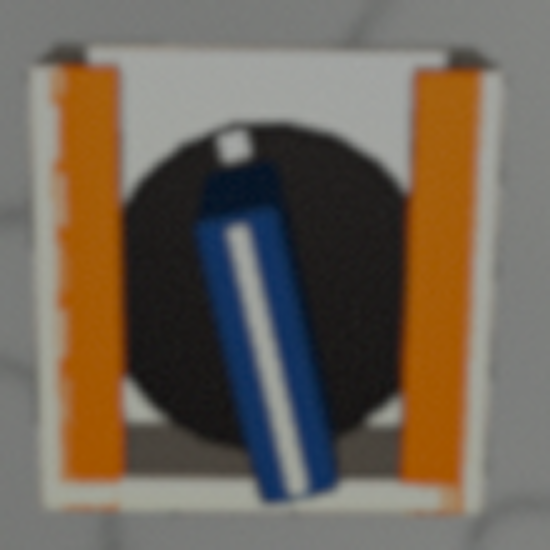

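The crop shows the handle's white line from (236,222) to (297,493), and the inner lip edges from (120,68) to (124,480) and (414,70) to (402,480).

Run:
```python
from h import *
import pickle
m=pickle.load(open('wrist1.pkl','rb'))
g=lambda X,Y,z:atz(m,230+(X+.5)/5-.5,145+(Y+.5)/5-.5,z)[:2]*1000
def rep(n,a,b):d=a-b;print(n,((a+b)/2).round(1),np.hypot(*d).round(1),np.degrees(np.arctan2(d[1],d[0])).round(1))
rep('handle top',g(238,218,.074),g(298,496,.074))
rep('line',g(236,222,.074),g(297,493,.074))
rep('lipL',g(120,68,.037),g(124,480,.037));rep('lipR',g(414,70,.037),g(402,480,.037))
rep('lip gap',g(122,274,.037),g(408,275,.037))
rep('flange y',g(270,122,.03),g(270,447,.03))
rep('outer',g(30,290,.037),g(490,290,.037))
```

```text
handle top [ 538.6 -184.1] 47.6 -140.7
line [ 538.8 -184.3] 46.5 -140.2
lipL [ 547.5 -209.5] 77.0 -153.2
lipR [ 523.6 -163.5] 76.7 -152.6
lip gap [ 534.4 -187.1] 51.9 -62.5
flange y [ 537.9 -184.2] 62.4 -152.3
outer [ 537.4 -186.6] 83.7 -62.3
```

Call:
arm_command --rows "0 -5 0.2 0 0 0 -6;0 0 0 30 0 0 -6;0 0 0 41 0 0 0;0 0 0 41 0 0 0;0 0 0 29 0 0 0" --squeeze 40

```text
time_s: 2.95
position: [0.5376, -0.1839, 0.0594]
tool_rot: [[-0.769, -0.639, -0.002], [-0.639, 0.769, 0.001], [0.001, 0.003, -1.0]]
ft_force: [-0.5, 0.3, -0.6]
grip_width: 0.0858
```

Call:
arm_command --rows "0 0 0 0 0 0 0;0 0 0 0 0 0 0"

```text
time_s: 3.12
position: [0.5385, -0.1844, 0.062]
tool_rot: [[-0.769, -0.64, -0.002], [-0.64, 0.769, 0.001], [0.001, 0.002, -1.0]]
ft_force: [0.1, -0.6, 0.4]
grip_width: 0.0856
```

Call:
arm_command --rows "0.4 0 0 0 0 0 0;0.6 0 0 0 0 0 0;0.8 0 0 0 0 0 0;1 0 0 0 0 0 0;1 0 0 0 0 0 0"

```text
time_s: 3.53
position: [0.5389, -0.1846, 0.0632]
tool_rot: [[-0.767, -0.641, 0.001], [-0.641, 0.767, -0.001], [-0.001, -0.001, -1.0]]
ft_force: [-0.7, -1.0, -0.3]
grip_width: 0.0251
```

Call:
arm_command --rows "1 0 0 0 0 0 0;1 0 0 0 0 0 0;1 0 0 0 0 0 0;1 0 0 0 0 0 0;1 0 0 0 0 0 0"

```text
time_s: 3.95
position: [0.5389, -0.1847, 0.063]
tool_rot: [[-0.767, -0.641, 0.001], [-0.641, 0.767, -0.001], [-0.0, -0.001, -1.0]]
ft_force: [-0.3, 1.3, 6.3]
grip_width: 0.0135
```

Call:
arm_command --rows "1 0 0 -1 0 0 0;1 0 0 0 0 0 4.6;1 0 0 0 0 0 4.6;1 0 0 0 0 0 4.6;1 0 0 0 0 0 0"

```text
time_s: 4.37
position: [0.5384, -0.1844, 0.063]
tool_rot: [[-0.899, -0.437, -0.001], [-0.437, 0.899, 0.0], [0.0, 0.001, -1.0]]
ft_force: [-0.7, -0.4, -0.8]
grip_width: 0.0129
```

Call:
arm_command --rows "1 5 -0.1 0 0 0 0;1 10 -0.2 0 0 0 0;1 10 -0.2 0 0 0 0;1 5 -0.1 0 0 0 0;1 0 0 0 0 0 0"

```text
time_s: 4.78
position: [0.5107, -0.1989, 0.0634]
tool_rot: [[-0.899, -0.439, -0.001], [-0.439, 0.899, 0.0], [0.001, 0.001, -1.0]]
ft_force: [0.3, -0.7, -1.6]
grip_width: 0.0131
```

Run:
```python
from h import *
o=readout.observe();R=o['tool_rot'];print(o['position'],np.degrees(np.arctan2(R[1][0],R[0][0]))%360,o['q'],o['wrist_torque'],o['grip_width'])
import pickle
im,m=snap('wrist','wrist2');pickle.dump(m,open('wrist2.pkl','wb'))
```

```text
[ 0.51067892 -0.19893326  0.06337493] 206.03816467065582 [-3.36589164e+01  3.32891565e+01  8.91725160e+01 -1.12370907e-02
  5.75803494e+01 -1.49691045e+02] [-0.04194855 -0.0264832  -0.05298267] 0.013086675910737682
```

View pics/wrist2.png

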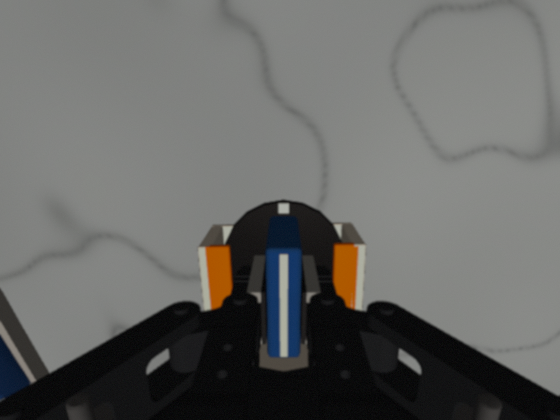

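The wrist view shows the cap moved partway out, with the handle centred in the jaws (white line from (284,255) to (284,357)) and aligned with the tool. I'll continue the slide.

Call:
arm_command --rows "1 14 -0.3 0 0 0 0;1 16 -0.3 0 0 0 0;1 16 -0.3 0 0 0 0;1 16 -0.3 0 0 0 0;1 14 -0.3 0 0 0 0"

```text
time_s: 5.25
position: [0.4438, -0.2333, 0.0634]
tool_rot: [[-0.898, -0.44, 0.0], [-0.44, 0.898, -0.0], [-0.0, -0.0, -1.0]]
ft_force: [0.0, 0.7, -0.3]
grip_width: 0.0131
```

Run:
```python
from h import *
import pickle
m=pickle.load(open('wrist2.pkl','rb'))
o=readout.observe();R=np.array(o['tool_rot']);T=np.array([.51068,-.19893,.06337])
for z in(.074,.075):
  a,b=[(R.T@(atz(m,284,v,z)-T))*1000 for v in(255,357)];print(a,b,(a+b)/2)
# flange front/handle lower front
print(o['position'],o['ft_force'],o['q'],o['grip_width'])
p=np.array(o['position'])
R=R
t=np.array([.587,.141])
d=t-p[:2];print('d tool',R[:2,:2].T@d*1000)
```

```text
[ 21.78327551   0.71260321 -10.63346538] [-24.4022655    0.6742481  -10.62650387] [ -1.30949499   0.69342565 -10.62998463]
[ 22.21427924   0.71039635 -11.63352972] [-23.56788285   0.67237622 -11.62662901] [ -0.67680181   0.69138628 -11.63007937]
[ 0.44376847 -0.23333556  0.06342168] [ 0.01656122  0.671953   -0.27104895] [-4.12903569e+01  2.98515456e+01  9.67924337e+01  2.74981092e-03
  5.33388812e+01 -1.57399185e+02] 0.01312591144392032
d tool [-293.34500067  273.11370229]
```

Call:
arm_command --rows "1 0 0 -20 0 0 0;1 0 0 -40 0 0 0;1 0 0 -41 0 0 0;1 0 0 -41 0 0 0;1 -25 25 -8 0 0 0"

```text
time_s: 5.67
position: [0.4571, -0.2042, 0.2198]
tool_rot: [[-0.9, -0.436, 0.009], [-0.436, 0.9, -0.009], [-0.004, -0.012, -1.0]]
ft_force: [1.4, -0.8, 0.4]
grip_width: 0.0131
```

Call:
arm_command --rows "1 -29.3 27.3 0 0 0 0;1 -29.3 27.3 0 0 0 0;1 -29.3 27.3 0 0 0 0;1 -29.3 27.3 0 0 0 0;1 -29.3 27.3 0 0 0 0"

```text
time_s: 6.08
position: [0.5278, -0.0105, 0.2136]
tool_rot: [[-0.898, -0.44, 0.001], [-0.44, 0.898, -0.0], [-0.0, -0.0, -1.0]]
ft_force: [0.7, -1.3, -1.1]
grip_width: 0.0132
```

Call:
arm_command --rows "1 -29.3 27.3 0 0 0 0;1 -29.3 27.3 0 0 0 0;1 -29.3 27.3 0 0 0 0;1 -29.3 27.3 0 0 0 0;1 -5 2 0 0 0 6"

```text
time_s: 6.5
position: [0.589, 0.1468, 0.213]
tool_rot: [[-0.937, -0.349, 0.001], [-0.349, 0.937, 0.002], [-0.001, 0.002, -1.0]]
ft_force: [-0.2, -0.0, -0.1]
grip_width: 0.0133
```

Call:
arm_command --rows "1 0 0 0 0 0 6.2;1 0 0 0 0 0 6.2;1 0 0 0 0 0 6.2;1 -35 0 0 0 0 0;1 -25 0 0 0 0 0"

```text
time_s: 6.92
position: [0.6487, 0.1429, 0.2134]
tool_rot: [[-1.0, -0.026, -0.001], [-0.026, 1.0, 0.0], [0.001, 0.0, -1.0]]
ft_force: [2.2, -0.4, -0.4]
grip_width: 0.0135
```

Call:
arm_command --rows "1 0 0 0 0 0 0;1 0 0 0 0 0 0;1 0 0 0 0 0 0"

```text
time_s: 7.17
position: [0.6478, 0.1427, 0.213]
tool_rot: [[-1.0, -0.026, -0.001], [-0.026, 1.0, 0.0], [0.001, 0.0, -1.0]]
ft_force: [-0.1, 0.5, -1.5]
grip_width: 0.0131
```

Run:
```python
from h import *
import pickle
o=readout.observe();R=o['tool_rot'];print(o['position'],np.degrees(np.arctan2(R[1][0],R[0][0]))%360,o['q'],o['grip_width'],o['ft_force'])
im,m=snap('wrist','wrist3');pickle.dump((m,o),open('wrist3.pkl','wb'))
print(proj(m,[.587,.141,.125]))
```

```text
[0.64778063 0.1427444  0.21302423] 181.503627148405 [ 2.22190961e+00  3.48352636e+01  5.75360609e+01  5.40700930e-03
  8.76791246e+01 -8.92819368e+01] 0.013070504696597816 [-0.1462458   0.47935614 -1.49539792]
[282.61054669 135.38227332]
```

View pics/wrist3.png

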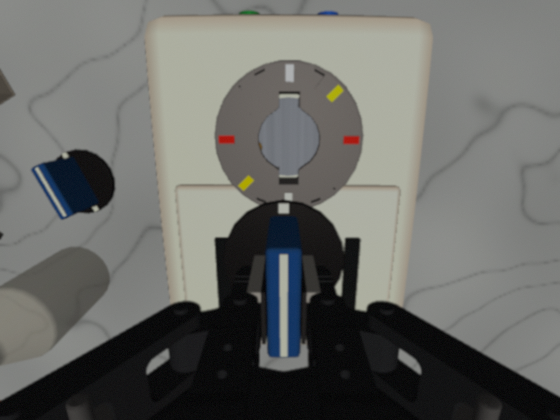

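The wrist view shows the whole neck: centre about (289,138), white marks at (290,73) and (289,197), red at (227,140) and (351,140), yellow at (335,93) and (246,183). The handle line in the jaws is at column 284.

Run:
```python
from h import *
import pickle
m,o=pickle.load(open('wrist3.pkl','rb'));R=np.array(o['tool_rot']);T=np.array(o['position'])
for n,p,q in(('w',(289.5,73),(289,197)),('r',(227,140),(351,140)),('y',(335,93),(246,183))):
  a,b=atz(m,*p,.125),atz(m,*q,.125);d=a-b;print(n,(a+b)/2*1000,np.hypot(*d[:2]),np.degrees(np.arctan2(d[1],d[0])),R.T@((a+b)/2-T)*1000)
z=T[2]+.0112
for v in(255,357):print('line',R.T@(atz(m,284,v,z)-T)*1000)
print('flange front',R.T@(atz(m,284,203,T[2]-.033)-T)*1000,'sides',[R.T@(atz(m,u,247,T[2]-.033)-T)*1000 for u in(228,344)])
```

```text
w [588.35354388 145.22784406 125.        ] 0.07684143772419172 -178.4824832325558 [59.26382897  4.03463689 88.076851  ]
r [589.6690535  145.12694559 125.        ] 0.07856681649708677 -88.48549272390315 [57.95142043  3.89925399 88.07568269]
y [589.36725042 145.1048351  125.        ] 0.0792332145299887 136.45108988311944 [58.25369966  3.88507047 88.075948  ]
line [ 22.17753142   0.5680035  -11.18040505]
line [-23.78036603   0.58830424 -11.22092055]
flange front [30.84813558  0.63801142 33.02726224] sides [array([  7.51308793, -28.16090144,  33.00429227]), array([ 7.50249557, 31.51930018, 33.00925115])]
```

Call:
arm_command --rows "1 30 1.2 0 0 0 0;1 29.6 1.3 0 0 0 0;1 0 0 12 0 0 0;1 0 0 10 0 0 0;1 0 0 0 0 0 0"

```text
time_s: 7.63
position: [0.5876, 0.1436, 0.1898]
tool_rot: [[-1.0, -0.026, -0.003], [-0.026, 1.0, -0.0], [0.003, -0.0, -1.0]]
ft_force: [0.1, -0.1, -1.2]
grip_width: 0.0134
```

Call:
arm_command --rows "1 0 0 0 0 0 0;1 0 0 3 0 0 0;1 0 0 3 0 0 0;1 0 0 2 0 0 0;1 0 0 0 0 0 0"

```text
time_s: 8.05
position: [0.5886, 0.1435, 0.1828]
tool_rot: [[-1.0, -0.026, -0.001], [-0.026, 1.0, -0.0], [0.001, -0.0, -1.0]]
ft_force: [-0.1, 0.9, -1.7]
grip_width: 0.013
```

Call:
arm_command --rows "1 0 0 2 0 0 0;1 0 0 1.5 0 0 0;1 0 0 1.5 0 0 0;1 0 0 0 0 0 0"

```text
time_s: 8.38
position: [0.5885, 0.1436, 0.178]
tool_rot: [[-1.0, -0.026, -0.001], [-0.026, 1.0, -0.0], [0.001, -0.0, -1.0]]
ft_force: [-1.3, 0.8, -1.5]
grip_width: 0.0131
```

Call:
arm_command --rows "1 0 0 1.5 0 0 0;1 0 0 1.5 0 0 0;1 0 0 1 0 0 0;1 0 0 0 0 0 0"

```text
time_s: 8.72
position: [0.5885, 0.1435, 0.174]
tool_rot: [[-1.0, -0.026, -0.0], [-0.026, 1.0, -0.0], [0.0, -0.0, -1.0]]
ft_force: [0.4, -0.0, -0.8]
grip_width: 0.0134
```

Call:
arm_command --rows "1 0 0 2 0 0 0;1 0 0 2 0 0 0;1 0 0 2 0 0 0;1 0 0 0 0 0 0"

```text
time_s: 9.05
position: [0.5884, 0.1435, 0.1678]
tool_rot: [[-1.0, -0.026, -0.001], [-0.026, 1.0, -0.0], [0.001, -0.0, -1.0]]
ft_force: [0.1, 0.2, -1.2]
grip_width: 0.0136
```

Call:
arm_command --rows "1 0 0 1 0 0 0;1 0 0 1 0 0 0;1 0 0 1 0 0 0;1 0 0 0 0 0 0"

```text
time_s: 9.38
position: [0.5885, 0.1435, 0.1651]
tool_rot: [[-1.0, -0.026, -0.0], [-0.026, 1.0, -0.0], [0.0, -0.0, -1.0]]
ft_force: [-0.9, -0.1, -0.0]
grip_width: 0.0133
```

Call:
arm_command --rows "1 0 0 0.5 0 0 0;1 0 0 0.5 0 0 0;1 0 0 0 0 0 0"

```text
time_s: 9.63
position: [0.5885, 0.1436, 0.1643]
tool_rot: [[-1.0, -0.026, -0.0], [-0.026, 1.0, 0.0], [0.0, 0.0, -1.0]]
ft_force: [-0.4, 0.0, -0.8]
grip_width: 0.0134
```

Call:
arm_command --rows "1 0 0 0.5 0 0 0;1 0 0 0.3 0 0 0;1 0 0 0 0 0 0"

```text
time_s: 9.88
position: [0.5886, 0.1435, 0.164]
tool_rot: [[-1.0, -0.026, 0.001], [-0.026, 1.0, -0.0], [-0.001, -0.0, -1.0]]
ft_force: [-1.3, -0.4, 3.9]
grip_width: 0.0135
```

Call:
arm_command --rows "1 0 0 0 0 0 3;1 0 0 0 0 0 4;1 0 0 0 0 0 4;1 0 0 0 0 0 4;1 0 0 0 0 0 0" --squeeze 60

```text
time_s: 10.3
position: [0.5889, 0.1438, 0.164]
tool_rot: [[-0.972, 0.236, 0.001], [0.236, 0.972, 0.0], [-0.001, 0.001, -1.0]]
ft_force: [0.3, 1.3, 3.7]
grip_width: 0.0131
```

Call:
arm_command --rows "1 0 0 0 0 0 4;1 0 0 0 0 0 4;1 0 0 0 0 0 4;1 0 0 0 0 0 4;1 0 0 0 0 0 0"

```text
time_s: 10.72
position: [0.589, 0.1439, 0.164]
tool_rot: [[-0.87, 0.493, 0.002], [0.493, 0.87, 0.001], [-0.001, 0.001, -1.0]]
ft_force: [1.0, 1.9, 3.9]
grip_width: 0.0131
```

Call:
arm_command --rows "1 0 0 0 0 0 4;1 0 0 0 0 0 4;1 0 0 0 0 0 4;1 0 0 0 0 0 1.8;1 0 0 0 0 0 0"

```text
time_s: 11.13
position: [0.5891, 0.1438, 0.164]
tool_rot: [[-0.729, 0.684, 0.002], [0.684, 0.729, 0.001], [-0.001, 0.002, -1.0]]
ft_force: [2.8, 2.5, 5.2]
grip_width: 0.0132
```

Run:
```python
from h import *
import pickle
im,m=snap('wrist','wrist4')
o=readout.observe();R=o['tool_rot'];print(o['position'],np.degrees(np.arctan2(R[1][0],R[0][0]))%360,o['grip_width'],o['ft_force'],o['wrist_torque'],o['qvel'])
pickle.dump((m,o),open('wrist4.pkl','wb'))
cv2.imwrite('pics/crop4.png',cv2.resize(im[150:400,160:420,::-1],None,fx=2.3,fy=2.3,interpolation=cv2.INTER_CUBIC))
s,_=snap('side','side4');c,_=snap('scene','scene4')
f=lambda i,x,y:cv2.resize(i[y:y+80,x:x+66,::-1],None,fx=6,fy=6,interpolation=cv2.INTER_CUBIC)
cv2.imwrite('pics/crop5.png',np.hstack([f(s,230,150),f(c,290,165)]))
```

```text
[0.58910295 0.14377765 0.16403491] 136.89022948187738 0.013651452175413987 [2.12353917 3.43560117 4.63169659] [ 0.40617018 -0.37020286  0.04253371] [ 5.16113248e-05 -1.52306282e-01  8.03767624e-02  3.23127477e-02
  3.18811559e-02 -3.20916753e-01]
```

View pics/crop4.png

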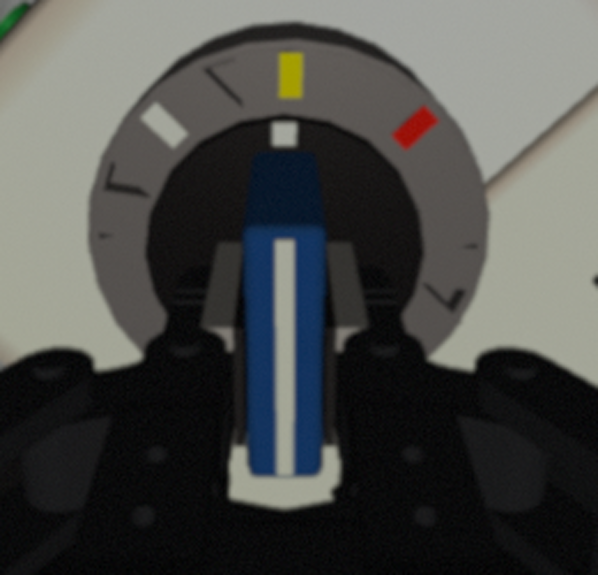

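View pics/crop5.png

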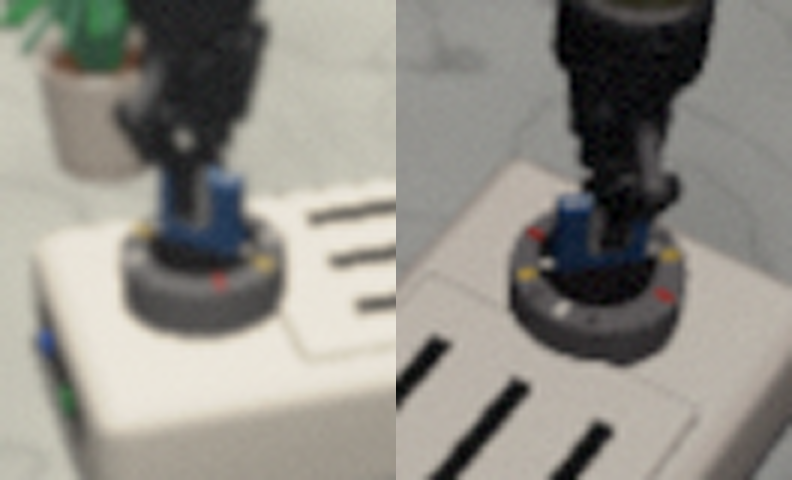

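The wrist crop shows the handle line at column 285, parallel to the yellow mark at (291,76), with the flange flat on the face and white and red symmetric about it. The side and scene crops agree. The cap presses sideways with about 4 N, so I'll relieve that and trim the last 0.4°.

Call:
arm_command --rows "1 0 0.4 0 0 0 0.3;1 0 0.4 0.3 0 0 0.2;1 0 0 0 0 0 0;1 0 0 0 0 0 0"

```text
time_s: 11.62
position: [0.5892, 0.1439, 0.164]
tool_rot: [[-0.723, 0.691, 0.001], [0.691, 0.723, -0.001], [-0.001, 0.0, -1.0]]
ft_force: [1.0, -0.4, 8.5]
grip_width: 0.0132
```

Call:
arm_command --rows "1 0 0 0 0 0 0;1 0 0 0 0 0 0;1 0 0 0 0 0 0;1 0 0 0 0 0 0;1 0 0 0 0 0 0"

```text
time_s: 12.03
position: [0.5892, 0.1439, 0.164]
tool_rot: [[-0.723, 0.691, 0.001], [0.691, 0.723, -0.001], [-0.001, 0.0, -1.0]]
ft_force: [0.1, 0.2, 8.5]
grip_width: 0.0133
```

Run:
```python
from h import *
im,m=snap('wrist','wrist5')
o=readout.observe();R=o['tool_rot'];print(o['position'],np.degrees(np.arctan2(R[1][0],R[0][0]))%360,o['grip_width'],o['ft_force'],o['wrist_torque'],o['qvel'])
cv2.imwrite('pics/crop6.png',cv2.resize(im[150:360,160:420,::-1],None,fx=2.8,fy=2.8,interpolation=cv2.INTER_CUBIC))
```

```text
[0.58920591 0.14383882 0.16402016] 136.3223176470716 0.012830973973113759 [ 0.67129779 -0.11566981  8.6712545 ] [0.01906171 0.08098243 0.23683623] [ 0.0143196   0.03632114 -0.01449056  0.01827446 -0.04154296 -0.03335443]
```

View pics/crop6.png

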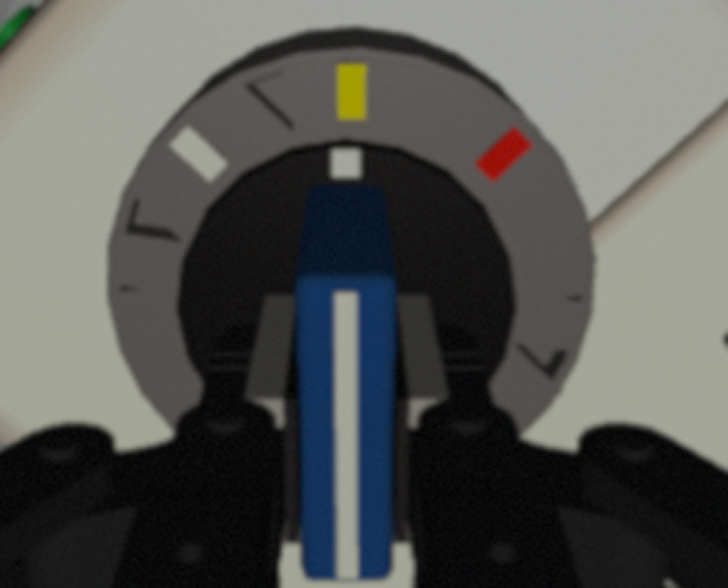

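The last view shows the pip and handle line at column 346, parallel to the yellow mark at 351, with white and red symmetric. The flange is seated and everything is still, so I'm handing in.

```bash
python3 -c "
from rig import env
print(env.close_job())"
```

```text
the job is handed in; nothing more can be done
None
```

I slid the cap out of its dock through the open end and lowered it into the neck with its lugs through the notches. I then turned it clockwise to the yellow vent marks and handed the job in while still gripping it. I saw no sign of it going further towards the lock.

**Last checks, at about 12 s of the 54 s allowed:**
- **Angle:** the tool stood at 136.3°, against 136.45° measured for the vent marks, and the handle line looks parallel to the yellow mark. I did not read the driver joint.
- **Seating:** the TCP was at 164.0 mm, the same height at which the cap first touched down, with about 8.6 N pressing down. The flange looks flat on the neck.
- **Holding still:** the joints were practically at rest, the side force was under 1 N, and the grip was 60 N on the 14 mm bar (reading about 13 mm).

**What disagreed:**
- **Neck position:** the cameras differed by up to 5 mm. I used the wrist camera's view of the neck relative to the held cap, and the cap went in without any contact force.
- **Centring:** the last picture shows the cap about 1 mm to one side, within the play of the hole and the camera's error.
- **Wrist torque:** about the vertical it read 0.24 N m, more than the spring's 0.06 N m. I did not look into it.

I planned the moves clear of the iron, spray bottle and fern and felt no contact. I took no final picture of all three to confirm that.

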